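Set the lane of a cap chute with its eccentric guide roller

ROBOT

A 6-joint arm with a two-finger parallel gripper is mounted at the origin on a cart in front of the work surface, level with it; the furniture and walls round the work are solid. World frame = base frame: x ahead of the robot, y to its left, z up, the work surface at z = 0. Lengths are in m, angles in rad, forces in N, time in s.
With the tool pointing down it reaches from about 0.25 to 0.725 m from the base axis. Payload 4 kg.
Tool frame: the origin (TCP) lies midway between the tips of the shut fingers; the grasp point (between the pads) lies 19 mm behind it; z points along the fingers, y is the line along which they close (so a half turn about z gives the same grasp; the last joint's range is limited). The gripper opens to 85 mm and grips with 20 to 120 N. Pads are 22 mm wide; open, the fingers measure 114 mm over their backs; the gripper's body (76 mm by 85 mm) begins 54 mm behind the grasp point. The pads swing forward as they close: fully open they stand 13 mm farther back than shut.
Start: joints at [1.299, 0.241, 0.005, 1.335, 0, 1.571], TCP at [0.134, 0.482, 0.231] pointing down, gripper open.
Joint ranges: [-2.72, 2.72], [-1.05, 1.87], [-1.09, 1.28], [-1.99, 2.15], [-1.42, 1.44], [-3.14, 3.14]. Speed limits (rad/s): [2.79, 2.79, 3.14, 3.14, 3.14, 3.14].

INTERFACE

Orientations are given as a unit quaternion [x, y, z, w].
In Python, from workcell import monitor, vision, job gives the robot as it stands.
- The arm moves only by the tool move_arm, never from a script. Its argument "moves" is a list that holds one entry, the list of rows, each a list of 5 numbers: the shift along the world's x, y, z in m, then the turn about the world's z in degrees, then the opening in per cent of the stroke, from 0 (shut) to 100 (fully open). In form: [[[x, y, z, turn, gripper], ...]]. A call has 1 to 5 rows; each row is the pose to reach, as a shift and turn from the pose commanded when the call began; what a row does not reach only later rows make up. A row lasts 1/8 s, in which the tool goes at most 62.5 mm and 10.7 degrees, less where a joint would pass 70% of its speed; a pose out of reach is approached as far as the arm can. A call with a gripper value outside its range is refused whole. The fingers move at their own pace and stop on an object; the grip force is fixed at half the most. Time passes only in rows, so rows that repeat a pose let the fingers close. It gives the time, the measured TCP pose, the force, the opening and the grip force at its end, in the units of the state.
- monitor.get_obs(): the state, without advancing time (a new reading comes with each control period).
- vision.camera(name): name is "side" or "top" or "wrist"; returns a dict with "color" (400x640x3 uint8, red, green, blue), "camera_matrix" (3x3 intrinsics, pixels), "k1" (the pictures are not rectified: a ray, as slopes to the right and down, at radius r is drawn at 1 + k1 r^2 times it, then the intrinsics apply), "eye" and "attitude" of the camera in the world; the wrist camera has in their place "hand_eye" (4x4, takes a point from camera to tool coordinates, whose origin is the TCP and whose axes are the flange's). Camera axes: x right, y up, looking along -z (the intrinsics and any distortion apply to the point x, -y, -z); pixel columns grow to the right and rows downward; lengths in m; the calibration is good to about 2 mm. A picture is of the moment at which its call begins: read the wrist's pose just before it. There is no depth.
- job.job_done(): hands the job in; it is judged then, once.
The state is a dict: "clock": time; "joint_pos": joint angles; "joint_vel": joint speeds; "tau": joint torques, N m; "eef_pos": TCP position; "tool_rot": TCP orientation; "ft_force": force on the tool from outside, world axes, zero at the start; "ft_torque": the same for the moment, N m; "grip_width": finger opening in m; "grasp_force": force on a finger pad.
Only numpy, scipy, OpenCV 4.12 (cv2) and the standard library are available. Lean on these libraries where they do the work, as an engineer would, in place of code of your own. Each camera call takes 0.05 s, during which the arm holds its last target. There are 200 camera calls.

TASK

The lane of the sloping cap chute has worked too wide and the caps tip over in it. Lay the go/no-go gauge flat in the lane with its plain steel go end downhill and its straight edge toward the green side rail, and turn the hexagon head of the eccentric bolt until the go end slides past the white roller but the wider red no-go part does not. Prove it by pressing the gauge gently down the lane, against the side rail, until its shoulder stops on the roller, then leave it lying there for the lock nut to be tightened; do not force or jam anything and do not disturb the filled bottle or the beaker.

Things in the scene. Friction and masses are not known exactly. Their poses are not given: they have to be found in the camera images.
- cap_chute: Cap chute fixed on the desk: aluminium trough on four posts, falling toward the robot at 25 deg. Origin on the desk, 115 mm under lane. In lane (mm): floor x -125 to 170, y -62 to 52, lips 11 high; two white caps lie at the foot, x below -59; a green guide 12 high at y -27 to -33, x -122 to -22 only.
- lane (a point): Point on the chute's floor in the middle of the lane, level with the bolt. x uphill along the lane, y left across it toward the green side rail, z square to the floor: 25 deg off vertical, leaning to the robot. Bolt and gauge in the lane stand along this z.
- rail_mount: Three black slotted brackets, fixed, that clamp the long green side rail (x -105 to 150, 14 mm high, 10 thick); origin and axes of lane. The rail's lane face is parallel to x at y = 16.15 mm on average, but anywhere from 13.6 to 18.7: this pose does not tell, it must be felt with the gauge. It holds firm.
- bolt_head (a point): Centre of the steel hexagon head, 34 mm above the floor on the bolt's axis (x 0, y -28.15 mm in lane, parallel to its z). 24 mm across flats, 22 to 42 mm above the floor, collar 33 wide under it. Its axes turn with the bolt: at joint 0 those of lane, two flats square to x, the next each 60 deg. Red dot toward its -y.
- eccentric_bolt (a joint): Bolt angle, rad, counter-clockwise from above positive, stops -0.4 and 2.6; drag about 0.16 N m, stays where left. Starts near 0, where the lane is widest; it narrows as the angle grows. Lane width = 32.3 + 6 cos(angle) mm, up to 2.5 mm more or less for the rail's unknown place.
- guide_roller: White roller, 24 mm across, 4.5 to 16 mm above the floor, spins freely; origin in the middle of its underside. Its axis is 6 mm off the bolt's, toward the red dot: in lane x = 6 sin(angle), y = -28.15 - 6 cos(angle) mm.
- lane_gauge: Loose gauge, bar 14 mm thick, 0.2 to 0.3 kg. x from go end to rear, z up; origin on its underside under the shoulder (step). Straight edge y = 16 mm, meant for the side rail. Steel go part x -50 to 0, other edge y -16 (32 wide); red no-go part x 0 to 65, other edge y -19 (35 wide). In the lane its x lies along that of lane. Friction 0.6: it does not slide by itself.
- gauge_handle (a point): Middle of the gauge's black handle block, 18 mm in x by 26 mm in y (gauge axes), 14 to 46 mm above the underside; the point is 34 mm behind the gauge's origin (+x) and 32 mm above the underside.
- gauge_nose (a point): Middle of the gauge's go end, on its underside, 50 mm from its origin toward -x. With the straight edge on the rail, a lane 32 to 35 mm wide passes the go part and stops the shoulder on the roller, the gauge's origin then 5 to 14 mm uphill of lane. Off the rail, or skewed, it reads falsely.
- finished_bottle: Filled oil bottle with white cap and label, 69 mm in diameter, 269 mm high, standing loose; origin at the centre of its foot.
- beaker: Clear beaker, 70 mm in diameter, 90 mm high, standing loose under the filling nozzle; origin at the centre of its foot. The nozzle hangs there from a thin boom of the filling machine, 0.25 to 0.4 m above the desk, which comes from the left: keep clear of it.

How it is judged:
By the outcome, as a careful person would: the job done as asked, in the order asked, and still so for the second after the job is handed in, with the robot touching nothing.
It also fails if it takes over 72 s, if anything falls off the work surface, if the arm or the gripper's body presses on something with over 40 N, if the wrist force passes 120 N, or if a joint passes its speed limit or range.

## Working session

There is one attempt and no reset: what is moved stays moved. The work goes in short steps, Python scripts to look and compute and a tool call to move; the robot and the scene stay as the last step left them, time stands still between calls to the robot, and variables do not carry over. Pictures are saved under pics/ and viewed, at most 10 in all, crops included, and the job is handed in when it is done.

Besides the shell and the picture viewer there is one more tool, called by a JSON object that holds its "method" and its "body". move_arm: Moves the arm, as the interface text tells. Its arguments: {"type":"object","properties":{"moves":{"type":"array","items":{"type":"array","items":{"type":"array","items":{"type":"number"}}}}},"required":["moves"]}

```bash
mkdir -p pics; ls; python3 - <<'E'
from workcell import monitor,vision
import cv2,numpy as np
o=monitor.get_obs();print({k:np.round(v,4).tolist() for k,v in o.items()})
ims=[]
for n in("top","side","wrist"):
    c=vision.camera(n);cv2.imwrite(f"pics/{n}0.png",c["color"][...,::-1])
    print(n,{k:np.round(v,4).tolist() for k,v in c.items() if k!="color"})
E
```

```text
pics
{'clock': 0.0, 'joint_pos': [1.299, 0.2414, 0.0037, 1.3352, -0.0, 1.5708], 'joint_vel': [-0.0011, 0.0002, -0.0006, 0.0012, 0.0005, -0.0014], 'tau': [0.0011, -37.2318, 25.2407, 0.0169, 0.0002, 0.0], 'eef_pos': [0.1341, 0.481, 0.2304], 'tool_rot': [0.1355, 0.9908, -0.001, -0.0001], 'ft_force': [0.2357, -0.6196, 0.9801], 'ft_torque': [-0.0169, -0.024, -0.0421], 'grasp_force': 0.0, 'grip_width': 0.0856}
top {'camera_matrix': [[381.0424, 0.0, 321.8845], [0.0, 381.0424, 198.6071], [0.0, 0.0, 1.0]], 'k1': -0.001, 'eye': [0.3674, -0.1091, 0.9609], 'attitude': [0.0443, -0.0531, -0.7045, 0.7064]}
side {'camera_matrix': [[462.7696, 0.0, 322.5275], [0.0, 462.7696, 202.9874], [0.0, 0.0, 1.0]], 'k1': 0.011, 'eye': [-0.1501, -0.521, 0.9562], 'attitude': [0.3067, -0.17, -0.4498, 0.8214]}
wrist {'camera_matrix': [[329.3535, 0.0, 322.8129], [0.0, 329.3535, 198.453], [0.0, 0.0, 1.0]], 'k1': -0.0279, 'hand_eye': [[-0.0, 0.9556, 0.2946, 0.0761], [1.0, -0.0, 0.0001, -0.0004], [0.0001, 0.2946, -0.9556, -0.1423], [0.0, 0.0, 0.0, 1.0]]}
```

View pics/top0.png

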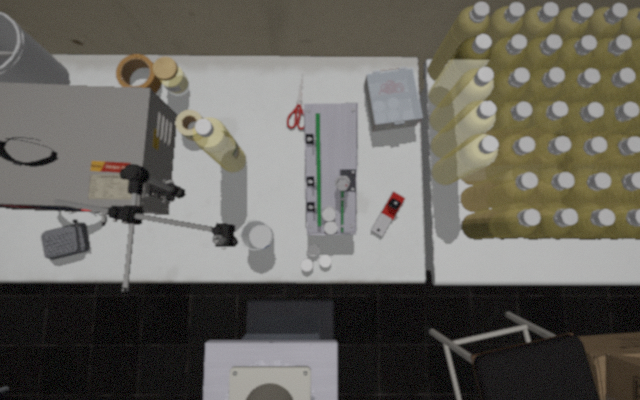

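View pics/side0.png

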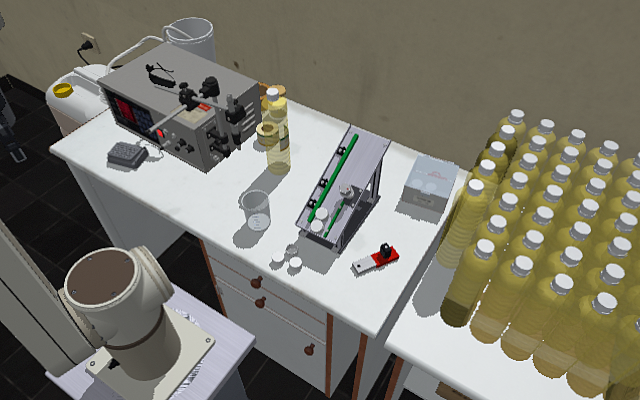

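```bash
cat > h.py <<'E'
import numpy as np,cv2
from scipy.spatial.transform import Rotation as R
from workcell import monitor,vision
def cam(n):
    o=monitor.get_obs();c=vision.camera(n)
    if "hand_eye" in c:
        T=np.eye(4);T[:3,:3]=R.from_quat(o["tool_rot"]).as_matrix();T[:3,3]=o["eef_pos"];T=T@c["hand_eye"]
        c["eye"]=T[:3,3];c["M"]=T[:3,:3]
    else: c["M"]=R.from_quat(c["attitude"]).as_matrix()
    c["eye"]=np.array(c["eye"]);return c
def ray(c,uv):
    K=np.array(c["camera_matrix"]);d=(np.array(uv,float)-K[:2,2])/K[0,0];s=d.copy()
    for _ in range(8): s=d/(1+c["k1"]*(s@s))
    v=c["M"]@np.array([s[0],-s[1],-1]);return v/np.linalg.norm(v)
def proj(c,p):
    q=c["M"].T@(np.array(p)-c["eye"]);s=np.array([q[0],-q[1]])/-q[2];s=s*(1+c["k1"]*(s@s))
    K=np.array(c["camera_matrix"]);return K[0,0]*s+K[:2,2]
def onplane(c,uv,z=0,n=(0,0,1),p=None):
    d=ray(c,uv);n=np.array(n);p=np.array([0,0,z]) if p is None else p
    return c["eye"]+d*((p-c["eye"])@n)/(d@n)
def tri(c1,u1,c2,u2):
    a,b=ray(c1,u1),ray(c2,u2);t=np.linalg.lstsq(np.c_[a,-b],c2["eye"]-c1["eye"],rcond=None)[0]
    p,q=c1["eye"]+a*t[0],c2["eye"]+b*t[1];return (p+q)/2,np.linalg.norm(p-q)
def save(c,f,x0=0,y0=0,x1=640,y1=400,s=1):
    cv2.imwrite(f,cv2.resize(c["color"][y0:y1,x0:x1,::-1],None,fx=s,fy=s,interpolation=cv2.INTER_CUBIC))
E
python3 - <<'E'
from h import *
t=cam("top");s=cam("side")
a=cv2.resize(t["color"][90:280,240:420],None,fx=3,fy=3,interpolation=2)[:, :, ::-1]
cv2.imwrite("pics/tc.png",a)
save(s,"pics/sc.png",230,80,470,290,2.8)
for n,c in(("t",t),("s",s)):
    hsv=cv2.cvtColor(c["color"],cv2.COLOR_RGB2HSV)
    for nm,m in(("green",cv2.inRange(hsv,(50,110,40),(80,255,255))),("red",cv2.inRange(hsv,(0,150,90),(8,255,255))|cv2.inRange(hsv,(172,150,90),(180,255,255)))):
        k,l,st,ce=cv2.connectedComponentsWithStats(m)
        for i in range(1,k):
            if st[i,4]>15:
                r=cv2.minAreaRect(np.argwhere(l==i)[:,::-1].astype(np.float32));print(n,nm,st[i].tolist(),np.round(cv2.boxPoints(r),1).tolist())
E
```

```text
t green [317, 114, 4, 112, 228] [[315.70001220703125, 114.0], [318.20001220703125, 114.0], [320.1000061035156, 225.0], [317.6000061035156, 225.0]]
t red [102, 163, 26, 9, 98] [[102.0, 171.0], [102.0, 163.0], [127.0, 163.0], [127.0, 171.0]]
t red [390, 193, 13, 10, 61] [[390.0, 199.0], [393.20001220703125, 192.60000610351562], [403.20001220703125, 197.60000610351562], [400.0, 204.0]]
t red [383, 204, 13, 14, 87] [[382.29998779296875, 211.60000610351562], [386.8999938964844, 203.89999389648438], [397.1000061035156, 210.10000610351562], [392.6000061035156, 217.6999969482422]]
s green [307, 134, 51, 89, 463] [[306.29998779296875, 220.0], [354.20001220703125, 133.0], [358.6000061035156, 135.39999389648438], [310.70001220703125, 222.5]]
s green [328, 201, 17, 30, 89] [[326.70001220703125, 228.8000030517578], [341.79998779296875, 200.39999389648438], [344.3999938964844, 201.6999969482422], [329.29998779296875, 230.1999969482422]]
s green [324, 232, 5, 6, 17] [[323.0, 236.0], [325.6000061035156, 230.8000030517578], [328.0, 232.0], [325.3999938964844, 237.1999969482422]]
s red [198, 103, 13, 8, 49] [[197.8000030517578, 106.4000015258789], [200.1999969482422, 101.5999984741211], [210.1999969482422, 106.5999984741211], [207.8000030517578, 111.4000015258789]]
s red [157, 129, 6, 8, 26] [[156.39999389648438, 130.10000610351562], [159.1999969482422, 128.1999969482422], [163.60000610351562, 134.89999389648438], [160.8000030517578, 136.8000030517578]]
s red [371, 246, 28, 20, 176] [[371.0, 254.89999389648438], [393.6000061035156, 245.0], [398.5, 256.0], [375.79998779296875, 266.0]]
```

View pics/tc.png

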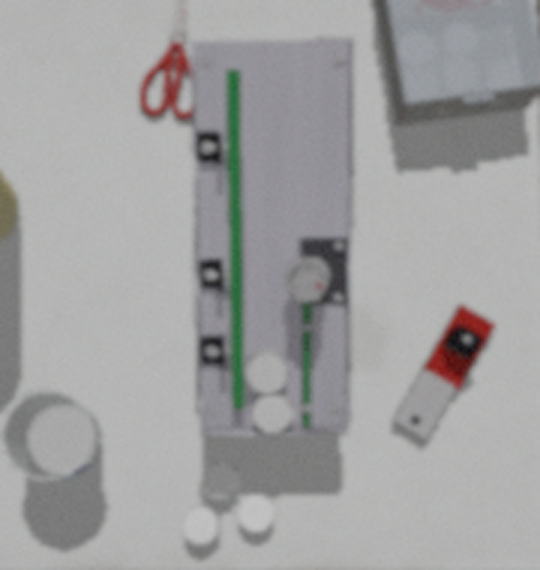

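View pics/sc.png

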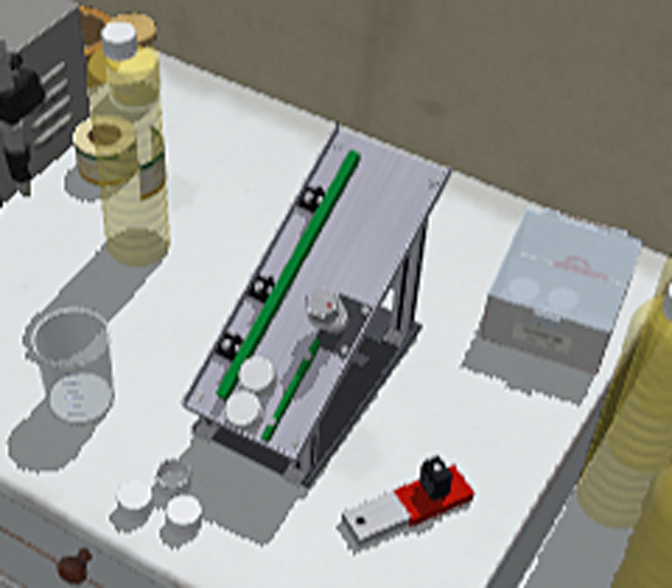

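```bash
python3 - <<'E'
from h import *
t=cam("top");s=cam("side")
T=lambda u,v:np.array([u/3+240,v/3+90]);S=lambda u,v:np.array([u/2.8+230,v/2.8+80])
P={}
for n,a,b in(("TL",(196,42),(337,125)),("TR",(352,40),(449,171)),("BL",(198,432),(186,403)),("BR",(348,432),(297,458)),
 ("railtop",(233,72),(355,154)),("railbot",(238,408),(222,392)),("dot",(318,286),(329,306)),("headtop",(309,276),(324,302)),("handle",(463,340),(436,463))):
    P[n],e=tri(t,T(*a),s,S(*b));print(n,np.round(P[n]*1e3,1),round(e*1e3,1))
x=(P["TL"]+P["TR"]-P["BL"]-P["BR"]);print("yaw deg",np.degrees(np.arctan2(x[1],x[0])),"slope",np.degrees(np.arctan2(x[2],np.hypot(x[0],x[1]))))
x=P["railtop"]-P["railbot"];print("rail yaw",np.degrees(np.arctan2(x[1],x[0])),np.degrees(np.arctan2(x[2],np.hypot(x[0],x[1]))),np.linalg.norm(x))
for n,p,z in(("go L",(394,425),.014),("go R",(422,440),.014),("rear L",(462,306),.014),("rear R",(494,325),.014),("handle",(463,340),.046),("beak",(62,440),.09)):
    print(n,np.round(onplane(t,T(*p),z)*1e3,1))
for n,p,z in(("go L",(344,520),.014),("go R",(354,544),.014),("rear R",(474,490),.014),("handle",(434,463),.046)):
    print("s",n,np.round(onplane(s,S(*p),z)*1e3,1))
E
```

```text
TL [674.7 -83.2 193.6] 0.3
TR [ 680.7 -194.5  186. ] 1.8
BL [410.4 -86.5  66.5] 8.5
BR [ 409.8 -202.1   71.3] 6.0
railtop [ 657.9 -110.6  183.2] 3.0
railbot [ 426.9 -116.    84.5] 4.7
dot [ 509.8 -172.2  151.3] 2.8
headtop [ 517.1 -164.9  145.8] 0.2
handle [ 484.7 -297.8   48.1] 5.0
yaw deg 1.1574553235610752 slope 24.30906979069607
rail yaw 1.3517624892951188 23.1361138172542 0.2512945918003102
go L [ 416.4 -243.7   14. ]
go R [ 404.1 -266.7   14. ]
rear L [ 516.3 -302.6   14. ]
rear R [ 500.3 -329.1   14. ]
handle [ 483.4 -296.2   46. ]
beak [400.5  19.1  90. ]
s go L [ 413.8 -252.3   14. ]
s go R [ 397.5 -271.5   14. ]
s rear R [ 502.6 -332.8   14. ]
s handle [ 487.1 -297.6   46. ]
```

{"method": "move_arm", "body": {"moves": [[[0,0,0.06,0,100],[0,0,0.12,0,100],[0,0,0.18,0,100],[0,0,0.24,0,100],[0,0,0.27,0,100]]]}}

```text
clock: 0.98
eef_pos: [0.1342, 0.4815, 0.5049]
tool_rot: [0.135, 0.991, 0.003, 0.0]
ft_force: [0.3, 0.7, 0.1]
grip_width: 0.0852
grasp_force: 0.0
```

{"method": "move_arm", "body": {"moves": [[[0.015,-0.055,0,0,100],[0.03,-0.11,0,0,100],[0.045,-0.165,0,0,100],[0.06,-0.22,0,0,100],[0.075,-0.275,0,0,100]]]}}

```text
clock: 1.6
eef_pos: [0.2092, 0.2049, 0.5014]
tool_rot: [0.135, 0.991, 0.0, 0.0]
ft_force: [1.1, 0.3, 0.6]
grip_width: 0.0859
grasp_force: 0.0
```

{"method": "move_arm", "body": {"moves": [[[0.02,-0.055,0,-4,100],[0.04,-0.11,0,-8,100],[0.06,-0.165,0,-12,100],[0.08,-0.22,0,-16,100],[0.1,-0.275,0,-16,100]]]}}

```text
clock: 2.22
eef_pos: [0.3093, -0.0704, 0.5016]
tool_rot: [0.273, 0.962, 0.0, 0.001]
ft_force: [1.4, 0.8, 1.4]
grip_width: 0.0854
grasp_force: 0.0
```

{"method": "move_arm", "body": {"moves": [[[0.03,-0.04,-0.03,0,100],[0.06,-0.085,-0.06,0,100],[0.09,-0.13,-0.09,0,100],[0.12,-0.17,-0.13,0,100],[0.15,-0.21,-0.17,0,100]]]}}

```text
clock: 2.85
eef_pos: [0.4585, -0.278, 0.3321]
tool_rot: [0.272, 0.962, -0.0, 0.0]
ft_force: [0.2, 0.7, 0.2]
grip_width: 0.085
grasp_force: 0.0
```

```bash
python3 - <<'E'
from h import *
o=monitor.get_obs();print(o["clock"],np.round(o["joint_pos"],2),o["eef_pos"],o["tool_rot"])
w=cam("wrist");save(w,"pics/w1.png");print(proj(w,[.484,-.2975,.046]),proj(w,[.51,-.165,.15]))
E
```

```text
2.85 [-0.55  0.3   0.34  1.61  0.    0.01] [ 0.45854004 -0.27803196  0.3320759 ] [ 2.72344728e-01  9.62199677e-01 -1.93984830e-05  3.60666203e-04]
[320.84397975 180.9933295 ] [446.7026156  160.57036169]
```

View pics/w1.png

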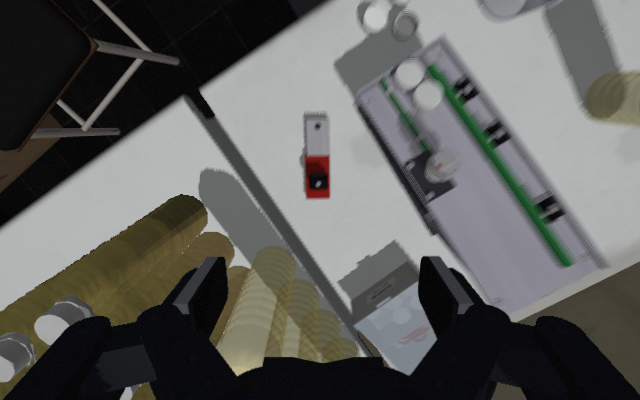

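```bash
python3 - <<'E'
from h import *
w=cam("wrist");c=w["color"];hsv=cv2.cvtColor(c,cv2.COLOR_RGB2HSV)
roi=np.zeros(c.shape[:2],np.uint8);roi[100:210,295:340]=1
red=cv2.inRange(hsv,(0,130,90),(8,255,255))|cv2.inRange(hsv,(172,130,90),(180,255,255))
dark=cv2.inRange(hsv,(0,0,0),(180,255,60))
for n,m,z in(("red",red*roi,.014),("dark",dark*roi,.046)):
    k,l,st,ce=cv2.connectedComponentsWithStats(m)
    for i in range(1,k):
        if st[i,4]>12:
            b=cv2.boxPoints(cv2.minAreaRect(np.argwhere(l==i)[:,::-1].astype(np.float32)))
            print(n,st[i].tolist(),np.round(ce[i],1),np.round(b,1).tolist(),[np.round(onplane(w,p,z)[:2]*1e3,1).tolist() for p in [*b,ce[i]]])
for p in((306,114),(326,114)): print("go",np.round(onplane(w,p,.014)*1e3,1))
E
```

```text
red [308, 154, 25, 44, 483] [321.2 177.3] [[308.0, 154.0], [332.0, 154.0], [332.0, 197.0], [308.0, 197.0]] [[445.4, -297.8], [462.8, -269.7], [515.6, -301.7], [497.6, -331.0], [483.0, -299.7]]
dark [318, 122, 5, 4, 18] [320.2 123.5] [[318.0, 122.0], [322.0, 122.0], [322.0, 125.0], [318.0, 125.0]] [[414.7, -261.8], [417.3, -257.5], [420.4, -259.4], [417.8, -263.7], [417.7, -260.4]]
dark [311, 171, 20, 18, 317] [320.7 179.3] [[311.0, 171.0], [330.0, 171.0], [330.0, 188.0], [311.0, 188.0]] [[462.7, -302.5], [475.7, -281.5], [495.2, -293.3], [482.0, -314.7], [478.7, -297.6]]
go [ 398.8 -271.3   14. ]
go [ 412.8 -248.6   14. ]
```

{"method": "move_arm", "body": {"moves": [[[0.012,-0.01,-0.06,0,80],[0.0235,-0.02,-0.12,0,60],[0.0235,-0.02,-0.18,0,60],[0.0235,-0.02,-0.24,0,60],[0.0235,-0.02,-0.29,0,60]]]}}

```text
clock: 3.58
eef_pos: [0.4809, -0.2958, 0.0422]
tool_rot: [0.272, 0.962, 0.0, -0.0]
ft_force: [0.4, -0.7, -0.0]
grip_width: 0.051
grasp_force: 0.0
```

{"method": "move_arm", "body": {"moves": [[[0,0,-0.01,0,55],[0,0,-0.019,0,40],[0,0,-0.019,0,20],[0,0,-0.019,0,20],[0,0,-0.019,0,20]]]}}

```text
clock: 4.2
eef_pos: [0.4821, -0.2969, 0.0255]
tool_rot: [0.272, 0.962, -0.0, 0.001]
ft_force: [-0.8, 0.2, 2.0]
grip_width: 0.0248
grasp_force: 62.5
```

{"method": "move_arm", "body": {"moves": [[[0,0,0.06,0,20],[0,0,0.12,0,20],[0,0,0.18,0,20],[0,0,0.24,0,20],[0.02,0.025,0.29,10,20]]]}}

```text
clock: 4.82
eef_pos: [0.5006, -0.2726, 0.3177]
tool_rot: [0.187, 0.982, -0.001, 0.001]
ft_force: [1.3, 0.3, -1.9]
grip_width: 0.0247
grasp_force: 62.1
```

{"method": "move_arm", "body": {"moves": [[[0.03,0.04,0.01,8,20],[0.06,0.08,0.02,16,20],[0.09,0.12,0.02,23,20],[0.1,0.132,0.02,23,20],[0.1,0.132,0.02,23,20]]]}}

```text
clock: 5.45
eef_pos: [0.6015, -0.1387, 0.3338]
tool_rot: [-0.013, 1.0, -0.0, -0.001]
ft_force: [-0.0, -0.6, -3.5]
grip_width: 0.0248
grasp_force: 62.1
```

```bash
python3 - <<'E'
from h import *
o=monitor.get_obs();print(o["clock"],np.round(o["joint_pos"],2),o["eef_pos"],o["tool_rot"],o["ft_force"])
w=cam("wrist");save(w,"pics/w2.png",s=1.25);
def L(p,O=(.528,-.137,.115),yaw=1.2):
    M=R.from_euler("ZY",[yaw,-25],degrees=True).as_matrix();return np.array(O)+M@(np.array(p)/1e3)
for p in([0,-28.15,42],[170,52,11],[170,-62,11],[-125,52,11],[-125,-62,11],[150,16,14],[-105,16,14]):print(p,np.round(1.25*proj(w,L(p))))
E
```

```text
5.45 [-0.23  0.49  0.63  1.71 -0.   -0.25] [ 0.60148259 -0.13868169  0.33375588] [-1.30486607e-02  9.99914719e-01 -9.64740754e-05 -5.26721727e-04] [-0.03568764 -0.62247654 -3.53642932]
[0, -28.15, 42] [371. 101.]
[170, 52, 11] [476. 332.]
[170, -62, 11] [326. 331.]
[-125, 52, 11] [469. -16.]
[-125, -62, 11] [337. -16.]
[150, 16, 14] [429. 305.]
[-105, 16, 14] [427.   2.]
```

View pics/w2.png

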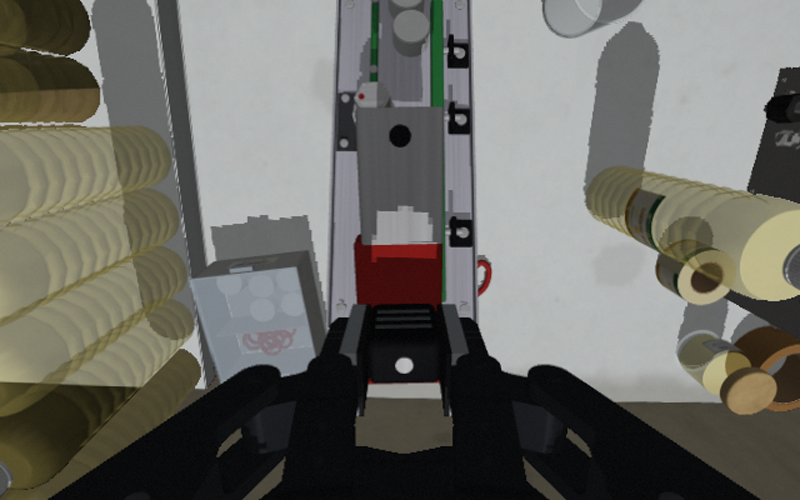

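```bash
python3 - <<'E'
from h import *
from scipy.optimize import least_squares
t=cam("top");s=cam("side");w=cam("wrist")
g=cv2.cvtColor(w["color"],cv2.COLOR_RGB2GRAY).astype(int)
for c in(272,276,280,370,374):print(c,g[235:272,c].tolist())
hs=cv2.cvtColor(w["color"],cv2.COLOR_RGB2HSV)
m=(cv2.inRange(hs,(0,120,80),(8,255,255))|cv2.inRange(hs,(172,120,80),(180,255,255)));m[:60]=0;m[95:]=0;m[:,:270]=0;m[:,330:]=0
print("dot",np.argwhere(m)[:,::-1].mean(0),m.sum()//255)
print("row60",g[60,255:275].tolist(),g[60,365:390].tolist(),"row200",g[200,258:272].tolist(),g[200,370:388].tolist())
E
```

```text
272 [147, 147, 147, 147, 145, 146, 146, 147, 144, 114, 125, 135, 134, 136, 139, 142, 149, 147, 138, 10, 10, 10, 13, 10, 12, 10, 10, 11, 9, 13, 16, 9, 11, 12, 13, 17, 11]
276 [143, 142, 143, 142, 141, 101, 102, 118, 119, 128, 134, 136, 134, 137, 144, 149, 143, 144, 137, 11, 9, 10, 11, 11, 10, 13, 16, 22, 38, 45, 47, 53, 54, 57, 58, 57, 59]
280 [145, 144, 146, 146, 144, 144, 147, 145, 146, 131, 131, 124, 119, 102, 109, 88, 87, 66, 58, 57, 58, 59, 57, 58, 57, 58, 59, 58, 59, 58, 59, 58, 59, 58, 58, 58, 57]
370 [141, 140, 140, 140, 141, 140, 139, 139, 140, 139, 122, 110, 122, 125, 131, 140, 139, 140, 130, 10, 11, 11, 12, 8, 13, 9, 14, 19, 21, 30, 41, 44, 58, 58, 59, 58, 58]
374 [144, 144, 144, 145, 144, 144, 141, 102, 121, 128, 133, 137, 136, 135, 143, 146, 146, 147, 136, 7, 11, 11, 9, 8, 13, 10, 8, 11, 10, 14, 17, 8, 11, 6, 13, 16, 11]
dot [290.8  78. ] 10
row60 [172, 171, 170, 171, 171, 172, 173, 172, 173, 172, 171, 172, 171, 154, 128, 116, 59, 68, 114, 138] [137, 135, 130, 135, 136, 140, 143, 139, 141, 139, 136, 116, 51, 59, 133, 147, 180, 183, 183, 183, 184, 184, 185, 184, 183] row200 [185, 185, 186, 184, 185, 184, 154, 134, 121, 81, 60, 121, 142, 144] [142, 142, 143, 142, 142, 144, 146, 145, 144, 141, 84, 51, 112, 139, 176, 187, 186, 188]
```

{"method": "move_arm", "body": {"moves": [[[0.0285,0.0015,0,0,20],[0.0285,0.0015,-0.05,0,20],[0.0285,0.0015,-0.1,0,20],[0.0285,0.0015,-0.122,0,20],[0.0285,0.0015,-0.122,0,20]]]}}

```text
clock: 6.28
eef_pos: [0.6276, -0.139, 0.2099]
tool_rot: [-0.011, 1.0, 0.001, -0.003]
ft_force: [-0.3, -0.3, -1.3]
grip_width: 0.0245
grasp_force: 62.0
```

{"method": "move_arm", "body": {"moves": [[[0,0,-0.003,0,20],[0,0,-0.006,0,20],[0,0,-0.008,0,20],[0,0,-0.01,0,20]]]}}

```text
clock: 6.78
eef_pos: [0.6302, -0.1381, 0.2044]
tool_rot: [-0.012, 1.0, -0.0, 0.001]
ft_force: [-4.1, 0.7, 9.0]
grip_width: 0.0248
grasp_force: 63.5
```

{"method": "move_arm", "body": {"moves": [[[-0.003,0,-0.003,0,20],[-0.006,0,-0.006,0,20],[-0.007,0,-0.007,0,20]]]}}

```text
clock: 7.15
eef_pos: [0.6275, -0.1382, 0.2019]
tool_rot: [-0.013, 1.0, -0.001, 0.008]
ft_force: [2.4, 0.8, 14.7]
grip_width: 0.0247
grasp_force: 64.3
```

{"method": "move_arm", "body": {"moves": [[[-0.002,0,-0.002,0,28],[-0.003,0,-0.003,0,29],[-0.004,0,-0.004,0,29.5],[-0.005,0,-0.006,0,30]]]}}

```text
clock: 7.65
eef_pos: [0.6187, -0.1384, 0.1916]
tool_rot: [-0.012, 1.0, -0.001, 0.002]
ft_force: [-1.5, -0.5, 2.4]
grip_width: 0.0257
grasp_force: 15.4
```

{"method": "move_arm", "body": {"moves": [[[-0.001,0,-0.002,0,30],[-0.002,0,-0.004,0,30],[-0.002,0,-0.004,0,30]]]}}

```text
clock: 8.02
eef_pos: [0.6156, -0.1384, 0.1856]
tool_rot: [-0.012, 1.0, -0.0, 0.0]
ft_force: [-3.0, -1.6, 5.1]
grip_width: 0.0257
grasp_force: 15.9
```

```bash
python3 - <<'E'
from h import *
s=cam("side");save(s,"pics/s3.png",290,90,450,260,3.5)
E
```

```text
(no output)
```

View pics/s3.png

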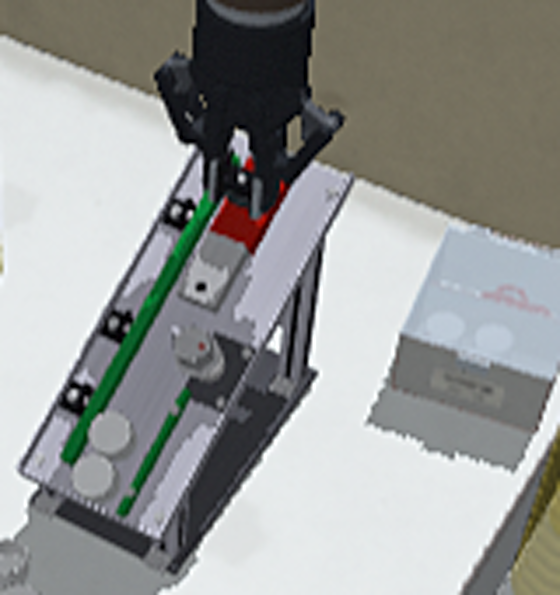

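{"method": "move_arm", "body": {"moves": [[[0,0,0,0,36],[0,0,0.001,0,36],[0,0.002,0.001,0,36],[0,0.004,0.001,0,36],[0,0.006,0.001,0,36]]]}}

```text
clock: 8.7
eef_pos: [0.6157, -0.1321, 0.1861]
tool_rot: [-0.012, 1.0, -0.0, -0.0]
ft_force: [-1.0, -1.4, 0.4]
grip_width: 0.0307
grasp_force: 0.8
```

{"method": "move_arm", "body": {"moves": [[[0,0.001,0,0,36],[0,0.002,0,0,36],[0,0.003,0,0,36]]]}}

```text
clock: 9.07
eef_pos: [0.6152, -0.13, 0.1863]
tool_rot: [-0.012, 1.0, -0.001, -0.001]
ft_force: [-3.0, -4.6, 0.1]
grip_width: 0.0307
grasp_force: 2.5
```

{"method": "move_arm", "body": {"moves": [[[0,0.002,0,0,36],[0,0.002,0,0,36]]]}}

```text
clock: 9.32
eef_pos: [0.6143, -0.1291, 0.186]
tool_rot: [-0.011, 1.0, -0.002, -0.001]
ft_force: [-4.6, -6.6, 2.1]
grip_width: 0.0308
grasp_force: 3.6
```

```bash
python3 - <<'E'
from h import *
for i in range(3):
    o=monitor.get_obs();w=cam("wrist");print(o["eef_pos"],o["ft_force"],o["ft_torque"],o["grip_width"])
save(w,"pics/w3.png",s=1.25)
E
```

```text
[ 0.61433603 -0.12905179  0.18601288] [-4.55842849 -6.6342532   2.11161749] [-1.50899345  0.91018724 -0.16064008] 0.030774924415107166
[ 0.61433678 -0.12905129  0.18602632] [-3.16805418 -6.99426306  0.4884391 ] [-1.51724845  0.88841364 -0.15109716] 0.030543833246986802
[ 0.61434211 -0.12905539  0.18601396] [-4.54225079 -6.75830617  0.91786411] [-1.52999463  0.8957655  -0.09824528] 0.0306643690639219
```

View pics/w3.png

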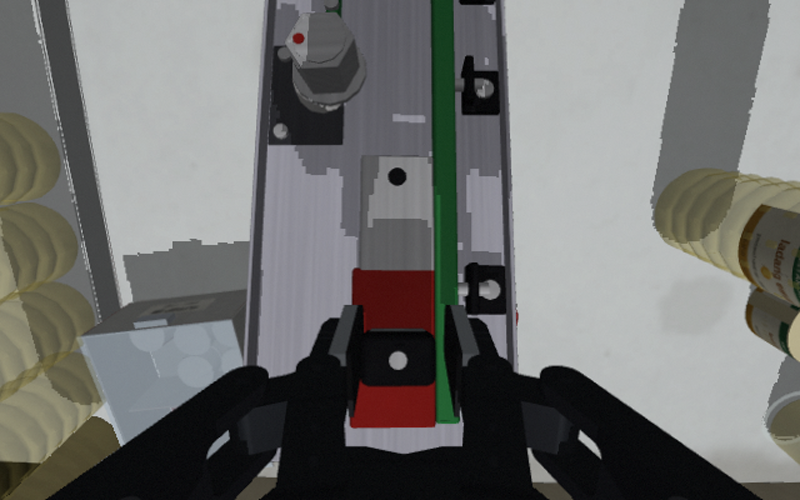

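{"method": "move_arm", "body": {"moves": [[[0,-0.003,0,0,38],[0,-0.003,0.02,0,40],[0,-0.003,0.06,0,40],[-0.03,-0.013,0.06,-10,40],[-0.06,-0.023,0.06,-20,40]]]}}

```text
clock: 10.1
eef_pos: [0.5563, -0.1491, 0.2468]
tool_rot: [0.163, 0.987, 0.001, 0.001]
ft_force: [-1.0, -0.1, -0.7]
grip_width: 0.0341
grasp_force: 0.0
```

{"method": "move_arm", "body": {"moves": [[[-0.04,-0.0117,0,-7.5,40],[-0.04,-0.0117,-0.03,-7.5,40],[-0.04,-0.0117,-0.05,-7.5,40],[-0.04,-0.0117,-0.05,-7.5,40]]]}}

```text
clock: 10.6
eef_pos: [0.515, -0.1606, 0.1949]
tool_rot: [0.225, 0.974, 0.001, -0.001]
ft_force: [-0.2, -0.2, 0.5]
grip_width: 0.0344
grasp_force: 0.0
```

```bash
python3 - <<'E'
from h import *
o=monitor.get_obs();print(o["clock"],np.round(o["joint_pos"],2),o["eef_pos"],o["tool_rot"],o["ft_force"])
s=cam("side");save(s,"pics/s4.png",290,90,430,260,3.5)
E
```

```text
10.6 [-0.3   0.34  0.04  1.28  0.    0.15] [ 0.51501706 -0.1605995   0.19487437] [ 2.25239875e-01  9.74301876e-01  8.78931850e-04 -1.44220892e-03] [-0.20795598 -0.21936333  0.52360083]
```

View pics/s4.png

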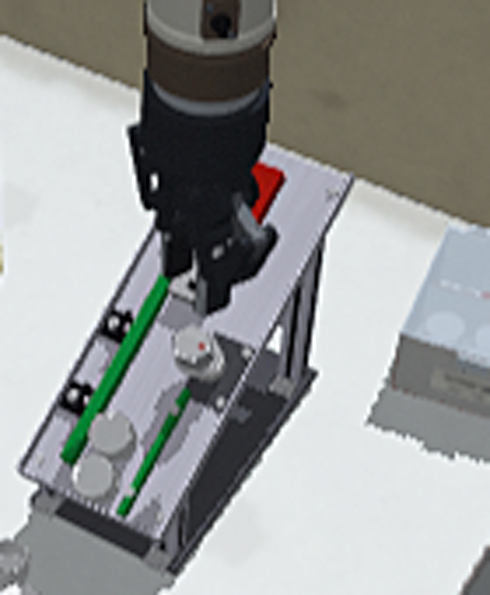

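{"method": "move_arm", "body": {"moves": [[[0,-0.003,-0.02,0,40],[0,-0.003,-0.035,0,40],[0,-0.003,-0.045,0,40],[0,-0.003,-0.055,0,40],[0,-0.003,-0.055,0,40]]]}}

```text
clock: 11.28
eef_pos: [0.5154, -0.1644, 0.1405]
tool_rot: [0.226, 0.974, 0.0, -0.001]
ft_force: [-0.4, 0.2, -1.0]
grip_width: 0.034
grasp_force: 0.0
```

{"method": "move_arm", "body": {"moves": [[[0,0,0,0,35],[0,0,0,0,31],[0,0,0,0,29],[0,0,0,0,28.5]]]}}

```text
clock: 11.78
eef_pos: [0.5155, -0.166, 0.1419]
tool_rot: [0.226, 0.974, -0.001, 0.0]
ft_force: [-3.2, -4.0, 1.8]
grip_width: 0.0246
grasp_force: 21.6
```

{"method": "move_arm", "body": {"moves": [[[-0.001,-0.002,0,0,27],[-0.001,-0.002,0,5,27],[-0.001,-0.002,0,11,27],[-0.001,-0.002,0,17,27],[-0.001,-0.002,0,17,27]]]}}

```text
clock: 12.4
eef_pos: [0.5159, -0.1654, 0.1417]
tool_rot: [0.079, 0.997, 0.001, 0.001]
ft_force: [2.0, 3.9, 1.1]
grip_width: 0.0238
grasp_force: 26.0
```

{"method": "move_arm", "body": {"moves": [[[0,0.001,0,8,27],[0,0.001,0,16,27],[0,0.001,0,24,27],[0,0.001,0,32,27],[0,0.001,0,38,27]]]}}

```text
clock: 13.02
eef_pos: [0.5154, -0.1631, 0.1426]
tool_rot: [-0.251, 0.968, 0.002, 0.002]
ft_force: [-2.0, 9.8, 7.0]
grip_width: 0.0237
grasp_force: 51.1
```

```bash
python3 - <<'E'
from h import *
w=cam("wrist");o=monitor.get_obs();print({k:np.round(o[k],4).tolist() for k in("clock","eef_pos","tool_rot","ft_force","ft_torque","grip_width","grasp_force")})
E
```

```text
{'clock': 13.075, 'eef_pos': [0.5154, -0.1631, 0.1426], 'tool_rot': [-0.252, 0.9677, 0.0019, 0.0017], 'ft_force': [-1.671, 10.1825, 8.0968], 'ft_torque': [1.2422, -0.1336, -0.5024], 'grip_width': 0.0235, 'grasp_force': 50.2293}
```

{"method": "move_arm", "body": {"moves": [[[0,0,0,0,42],[0,0,0,0,42],[-0.001,0,0,-10,42],[-0.001,0,0,-20,42],[-0.001,0,0,-30,42]]]}}

```text
clock: 13.7
eef_pos: [0.5136, -0.1661, 0.1409]
tool_rot: [0.013, 1.0, -0.0, -0.0]
ft_force: [1.0, 1.4, 0.3]
grip_width: 0.0358
grasp_force: 0.0
```

{"method": "move_arm", "body": {"moves": [[[0,0,0,-10,42],[0,0,0,-20,42],[0,0,0,-25.3,42],[0,0,0,-25.3,34],[0,0,0,-25.3,30]]]}}

```text
clock: 14.32
eef_pos: [0.514, -0.1655, 0.1411]
tool_rot: [0.228, 0.974, 0.0, 0.0]
ft_force: [1.0, 1.4, -0.3]
grip_width: 0.0264
grasp_force: 18.5
```

{"method": "move_arm", "body": {"moves": [[[0,0,0,0,28],[0,0,0,0,27],[0,0,0,0,27]]]}}

```text
clock: 14.7
eef_pos: [0.514, -0.1655, 0.1413]
tool_rot: [0.228, 0.974, 0.0, 0.0]
ft_force: [1.5, 2.0, 0.5]
grip_width: 0.0242
grasp_force: 51.1
```

{"method": "move_arm", "body": {"moves": [[[0,0,0,8,27],[0,0,0,16,27],[0,0,0,25,27],[0,0,0,25,27]]]}}

```text
clock: 15.2
eef_pos: [0.5142, -0.1649, 0.1414]
tool_rot: [0.011, 1.0, 0.0, 0.0]
ft_force: [0.4, 4.5, 1.1]
grip_width: 0.0241
grasp_force: 46.2
```

```bash
python3 - <<'E'
from h import *
w=cam("wrist");o=monitor.get_obs();print({k:np.round(o[k],4).tolist() for k in("clock","eef_pos","tool_rot","ft_force","ft_torque","grip_width","grasp_force")})
q=o["tool_rot"];print("closing",2*np.degrees(np.arctan2(q[1],q[0]))-90)
E
```

```text
{'clock': 15.25, 'eef_pos': [0.5142, -0.1649, 0.1414], 'tool_rot': [0.0116, 0.9999, 0.0004, 0.0004], 'ft_force': [0.5259, 6.2402, 0.7268], 'ft_torque': [0.326, -0.4485, -0.2666], 'grip_width': 0.0242, 'grasp_force': 46.1172}
closing 88.66517873534835
```

{"method": "move_arm", "body": {"moves": [[[0,0,0,3,27],[0,0,0,3,27],[0,0,0,3,42],[0,0,0,3,42],[0,0,0.03,3,42]]]}}

```text
clock: 15.88
eef_pos: [0.5116, -0.1655, 0.169]
tool_rot: [-0.014, 1.0, 0.001, -0.003]
ft_force: [0.2, -0.8, 0.3]
grip_width: 0.0359
grasp_force: 0.0
```

{"method": "move_arm", "body": {"moves": [[[0,0,0.045,0,38],[0.035,0.011,0.065,0,38],[0.07,0.022,0.065,0,38],[0.102,0.033,0.065,0,38],[0.102,0.033,0.045,0,38]]]}}

```text
clock: 16.5
eef_pos: [0.6188, -0.1324, 0.2168]
tool_rot: [-0.015, 1.0, -0.001, 0.002]
ft_force: [-0.8, -1.0, -0.5]
grip_width: 0.0324
grasp_force: 0.0
```

{"method": "move_arm", "body": {"moves": [[[0,0,-0.015,0,38],[0,0,-0.027,0,38],[0,0,-0.027,0,38]]]}}

```text
clock: 16.88
eef_pos: [0.6147, -0.1329, 0.1881]
tool_rot: [-0.014, 1.0, 0.0, -0.001]
ft_force: [0.1, -0.9, 0.4]
grip_width: 0.0323
grasp_force: 0.0
```

{"method": "move_arm", "body": {"moves": [[[0,0.001,0,0,32],[0,0.002,0,0,30],[0,0.003,0,0,29.5],[0,0.003,-0.001,0,29.5]]]}}

```text
clock: 17.38
eef_pos: [0.616, -0.1319, 0.1902]
tool_rot: [-0.013, 1.0, -0.002, 0.001]
ft_force: [-3.5, -6.4, 8.0]
grip_width: 0.0254
grasp_force: 18.9
```

{"method": "move_arm", "body": {"moves": [[[-0.01,0.0005,-0.005,0,29.5],[-0.02,0,-0.0095,0,29.5],[-0.03,0,-0.014,0,29.5]]]}}

```text
clock: 17.75
eef_pos: [0.5901, -0.1323, 0.1783]
tool_rot: [-0.013, 1.0, -0.003, 0.006]
ft_force: [5.5, -6.2, 6.0]
grip_width: 0.0258
grasp_force: 18.8
```

{"method": "move_arm", "body": {"moves": [[[-0.008,0,-0.0037,0,29.5],[-0.016,0,-0.0075,0,29.5],[-0.02,0,-0.0093,0,29.5]]]}}

```text
clock: 18.12
eef_pos: [0.5705, -0.1327, 0.1691]
tool_rot: [-0.013, 1.0, -0.003, 0.006]
ft_force: [6.3, -7.1, 7.7]
grip_width: 0.0258
grasp_force: 18.9
```

{"method": "move_arm", "body": {"moves": [[[-0.004,0,-0.002,0,29.5],[-0.007,0,-0.0035,0,29.5]]]}}

```text
clock: 18.38
eef_pos: [0.5643, -0.1329, 0.1662]
tool_rot: [-0.013, 1.0, -0.004, 0.007]
ft_force: [6.0, -7.9, 8.0]
grip_width: 0.0254
grasp_force: 19.1
```

{"method": "move_arm", "body": {"moves": [[[-0.003,0,-0.0014,0,29.5],[-0.006,0,-0.0028,0,29.5]]]}}

```text
clock: 18.62
eef_pos: [0.5586, -0.133, 0.1635]
tool_rot: [-0.013, 1.0, -0.004, 0.007]
ft_force: [7.4, -7.2, 9.1]
grip_width: 0.0258
grasp_force: 19.1
```

{"method": "move_arm", "body": {"moves": [[[-0.003,0,-0.0014,0,29.5],[-0.005,0,-0.0024,0,29.5]]]}}

```text
clock: 18.88
eef_pos: [0.5538, -0.1331, 0.1613]
tool_rot: [-0.013, 1.0, -0.004, 0.008]
ft_force: [6.3, -8.6, 8.6]
grip_width: 0.0255
grasp_force: 19.2
```

{"method": "move_arm", "body": {"moves": [[[-0.002,0,-0.001,0,29.5],[-0.003,0,-0.0014,0,29.5]]]}}

```text
clock: 19.12
eef_pos: [0.551, -0.1331, 0.16]
tool_rot: [-0.013, 1.0, -0.004, 0.008]
ft_force: [6.3, -7.0, 8.4]
grip_width: 0.0258
grasp_force: 19.2
```

```bash
python3 - <<'E'
from h import *
o=monitor.get_obs();w=cam("wrist");print({k:np.round(o[k],4).tolist() for k in("clock","eef_pos","tool_rot","ft_force","ft_torque","grip_width","grasp_force")})
M=R.from_euler("ZY",[1.4,-25],degrees=True).as_matrix();O=np.array([.5276,-.1368,.115])
hs=cv2.cvtColor(w["color"],cv2.COLOR_RGB2HSV)
m=(cv2.inRange(hs,(0,130,60),(8,255,255))|cv2.inRange(hs,(172,130,60),(180,255,255)));m[:,:250]=0;m[:,380:]=0
k,l,st,ce=cv2.connectedComponentsWithStats(m)
for i in range(1,k):
    if st[i,4]>5:
        x,y,ww,hh,a=st[i];print(st[i].tolist(),ce[i])
        for p,z in(((x,y),14),((x+ww,y),14),(ce[i],42)):
            q=onplane(w,p,n=M[:,2],p=O+M[:,2]*z/1e3);print("  lane",np.round(M.T@(q-O)*1e3,1))
E
```

```text
{'clock': 19.125, 'eef_pos': [0.551, -0.1331, 0.16], 'tool_rot': [-0.0131, 0.9999, -0.0039, 0.0078], 'ft_force': [6.2654, -6.9735, 8.3703], 'ft_torque': [-1.6469, -1.2643, -0.2475], 'grip_width': 0.0258, 'grasp_force': 19.1796}
[250, 181, 6, 10, 49] [252.34693878 185.59183673]
  lane [ -2.4 -37.4  14. ]
  lane [ -2.4 -34.   14. ]
  lane [  4.7 -29.7  42. ]
[288, 209, 64, 51, 2768] [320.39378613 232.34934971]
  lane [ 12.9 -16.2  14. ]
  lane [12.8 18.5 14. ]
  lane [26.   1.9 42. ]
[290, 298, 63, 35, 2013] [321.87431694 316.13065077]
  lane [ 60.  -14.3  14. ]
  lane [59.8 18.8 14. ]
  lane [62.8  2.7 42. ]
```

{"method": "move_arm", "body": {"moves": [[[-0.002,0,-0.0009,0,29.5],[-0.003,0,-0.0014,0,29.5]]]}}

```text
clock: 19.42
eef_pos: [0.5481, -0.1332, 0.1586]
tool_rot: [-0.013, 1.0, -0.004, 0.008]
ft_force: [6.7, -9.2, 8.9]
grip_width: 0.0259
grasp_force: 19.2
```

{"method": "move_arm", "body": {"moves": [[[-0.002,0,-0.0009,0,29.5],[-0.003,0,-0.0014,0,29.5]]]}}

```text
clock: 19.68
eef_pos: [0.5452, -0.1333, 0.1573]
tool_rot: [-0.013, 1.0, -0.004, 0.008]
ft_force: [6.1, -7.9, 9.0]
grip_width: 0.0257
grasp_force: 19.2
```

{"method": "move_arm", "body": {"moves": [[[0.012,0.0003,0.0058,0,29.5],[0.024,0.0006,0.0114,0,29.5],[0.036,0.0009,0.017,0,29.5],[0.048,0.0012,0.0226,0,29.5],[0.056,0.0014,0.0262,0,29.5]]]}}

```text
clock: 20.3
eef_pos: [0.5885, -0.1317, 0.1748]
tool_rot: [-0.012, 1.0, -0.003, -0.008]
ft_force: [-10.7, -10.1, -6.5]
grip_width: 0.0254
grasp_force: 13.6
```

{"method": "move_arm", "body": {"moves": [[[0,-0.002,0,0,34],[0,-0.003,0,0,40],[0,-0.003,0.01,0,40],[0,-0.003,0.05,0,40]]]}}

```text
clock: 20.8
eef_pos: [0.5935, -0.1303, 0.2271]
tool_rot: [-0.015, 1.0, 0.001, -0.002]
ft_force: [0.0, -0.7, 0.1]
grip_width: 0.0344
grasp_force: 0.0
```

{"method": "move_arm", "body": {"moves": [[[-0.03,-0.012,0,0,40],[-0.06,-0.024,0,0,40],[-0.082,-0.0345,-0.01,0,40],[-0.082,-0.0345,-0.04,0,40],[-0.082,-0.0345,-0.04,0,40]]]}}

```text
clock: 21.42
eef_pos: [0.5116, -0.1651, 0.1876]
tool_rot: [-0.014, 1.0, 0.001, -0.001]
ft_force: [-0.3, 1.3, -0.6]
grip_width: 0.0342
grasp_force: 0.0
```

{"method": "move_arm", "body": {"moves": [[[0.002,0,-0.02,0,40],[0.002,0,-0.038,0,40],[0.002,0,-0.0465,0,40],[0.002,0,-0.0465,0,32],[0.002,0,-0.0465,0,28]]]}}

```text
clock: 22.05
eef_pos: [0.515, -0.1646, 0.1422]
tool_rot: [-0.014, 1.0, 0.001, 0.0]
ft_force: [-0.8, 4.6, -1.5]
grip_width: 0.0242
grasp_force: 32.9
```

{"method": "move_arm", "body": {"moves": [[[0,0,0,0,27],[0,0,0,0,27],[0,0,0,5,27],[0,0,0,10,27],[0,0,0,10,27]]]}}

```text
clock: 22.68
eef_pos: [0.5149, -0.1642, 0.1424]
tool_rot: [-0.102, 0.995, 0.001, 0.0]
ft_force: [-0.4, 7.7, 0.3]
grip_width: 0.0238
grasp_force: 49.2
```

{"method": "move_arm", "body": {"moves": [[[0,0,0,10,40],[0,0,0,10,42],[0,0,0.03,10,40],[0,0,0.08,5,40],[0.03,0.012,0.085,-4,38]]]}}

```text
clock: 23.3
eef_pos: [0.5465, -0.1558, 0.2325]
tool_rot: [-0.061, 0.998, -0.002, 0.004]
ft_force: [1.2, -0.2, 0.2]
grip_width: 0.0326
grasp_force: 0.0
```

{"method": "move_arm", "body": {"moves": [[[-0.03,-0.012,0,4,40],[-0.03,-0.012,-0.04,4,40],[-0.03,-0.012,-0.07,4,40],[-0.03,-0.012,-0.085,4,40],[-0.03,-0.012,-0.085,4,40]]]}}

```text
clock: 23.92
eef_pos: [0.5144, -0.1659, 0.1413]
tool_rot: [-0.101, 0.995, 0.0, -0.001]
ft_force: [-0.1, 0.4, 0.6]
grip_width: 0.0343
grasp_force: 0.0
```

{"method": "move_arm", "body": {"moves": [[[0,0,0,0,34],[0,0,0,0,31],[0,0,0,0,29],[0,0,0,0,27],[0,0,0,0,27]]]}}

```text
clock: 24.55
eef_pos: [0.5145, -0.1641, 0.1426]
tool_rot: [-0.101, 0.995, 0.001, 0.0]
ft_force: [-2.4, 5.2, 0.1]
grip_width: 0.024
grasp_force: 47.0
```

```bash
python3 - <<'E'
from h import *
w=cam("wrist");o=monitor.get_obs();print({k:np.round(o[k],4).tolist() for k in("clock","eef_pos","tool_rot","ft_force","ft_torque","grip_width","grasp_force")})
E
```

```text
{'clock': 24.6, 'eef_pos': [0.5145, -0.1641, 0.1427], 'tool_rot': [-0.1014, 0.9948, 0.0015, 0.0001], 'ft_force': [-2.8721, 5.476, 0.4339], 'ft_torque': [1.0456, 0.4682, -0.2015], 'grip_width': 0.0239, 'grasp_force': 46.9584}
```

{"method": "move_arm", "body": {"moves": [[[0,0,0,0,42],[0,0,0,0,42],[0,0,0.03,0,42],[0,0,0.08,-5,40],[0.03,0.012,0.085,-10,38]]]}}

```text
clock: 25.22
eef_pos: [0.5468, -0.1556, 0.2326]
tool_rot: [-0.011, 1.0, -0.002, 0.005]
ft_force: [1.2, -1.0, 0.1]
grip_width: 0.0324
grasp_force: 0.0
```

{"method": "move_arm", "body": {"moves": [[[0.024,0.012,-0.005,0,38],[0.0465,0.021,-0.01,0,38],[0.0465,0.021,-0.03,0,38],[0.0465,0.021,-0.05,0,38],[0.0465,0.021,-0.05,0,38]]]}}

```text
clock: 25.85
eef_pos: [0.5906, -0.1328, 0.1755]
tool_rot: [-0.014, 1.0, 0.0, -0.001]
ft_force: [-0.2, 0.2, 0.3]
grip_width: 0.0327
grasp_force: 0.0
```

{"method": "move_arm", "body": {"moves": [[[0,0.001,0,0,31],[0,0.002,0,0,29.5],[0,0.002,0,0,29.5],[0.009,0.0022,0.0042,0,29.5],[0.018,0.0024,0.0084,0,29.5]]]}}

```text
clock: 26.48
eef_pos: [0.6103, -0.1298, 0.1857]
tool_rot: [-0.014, 1.0, 0.001, 0.001]
ft_force: [0.4, -0.8, -0.2]
grip_width: 0.025
grasp_force: 0.0
```

{"method": "move_arm", "body": {"moves": [[[0,0,-0.001,0,29.5],[-0.008,0,-0.0047,0,29.5],[-0.016,-0.0002,-0.0085,0,29.5],[-0.024,-0.0004,-0.0122,0,29.5],[-0.032,-0.0006,-0.016,0,29.5]]]}}

```text
clock: 27.1
eef_pos: [0.5764, -0.1309, 0.1689]
tool_rot: [-0.014, 1.0, 0.0, -0.0]
ft_force: [-0.1, 0.8, -0.7]
grip_width: 0.0252
grasp_force: 0.2
```

```bash
cat >> h.py <<'E'
def redmeas():
    w=cam("wrist");M=R.from_euler("ZY",[1.4,-25],degrees=True).as_matrix();O=np.array([.5276,-.1368,.115])
    hs=cv2.cvtColor(w["color"],cv2.COLOR_RGB2HSV)
    m=(cv2.inRange(hs,(0,130,60),(8,255,255))|cv2.inRange(hs,(172,130,60),(180,255,255)));m[:,:200]=0;m[:,380:]=0
    k,l,st,ce=cv2.connectedComponentsWithStats(m)
    for i in range(1,k):
        if st[i,4]>5:
            x,y,ww,hh,a=st[i];f=lambda p,z:np.round(M.T@(onplane(w,p,n=M[:,2],p=O+M[:,2]*z/1e3)-O)*1e3,1).tolist()
            print(st[i].tolist(),"front L/R",f((x,y),14),f((x+ww,y),14),"rear",f((x,y+hh),14),f((x+ww,y+hh),14),"as dot",f(ce[i],42))
    return w
E
python3 - <<'E'
from h import *
w=redmeas();save(w,"pics/w5.png",s=1.25)
E
```

```text
[248, 123, 9, 7, 50] front L/R [-8.2, -37.3, 14.0] [-8.2, -32.3, 14.0] rear [-4.1, -37.2, 14.0] [-4.1, -32.2, 14.0] as dot [3.9, -28.8, 42.0]
[282, 164, 66, 80, 2565] front L/R [15.1, -17.9, 14.0] [15.0, 18.1, 14.0] rear [58.4, -17.0, 14.0] [58.3, 17.8, 14.0] as dot [32.6, 0.1, 42.0]
[296, 223, 52, 63, 2132] front L/R [47.3, -9.8, 14.0] [47.2, 17.9, 14.0] rear [80.0, -9.3, 14.0] [79.9, 17.7, 14.0] as dot [66.9, 4.2, 42.0]
```

View pics/w5.png

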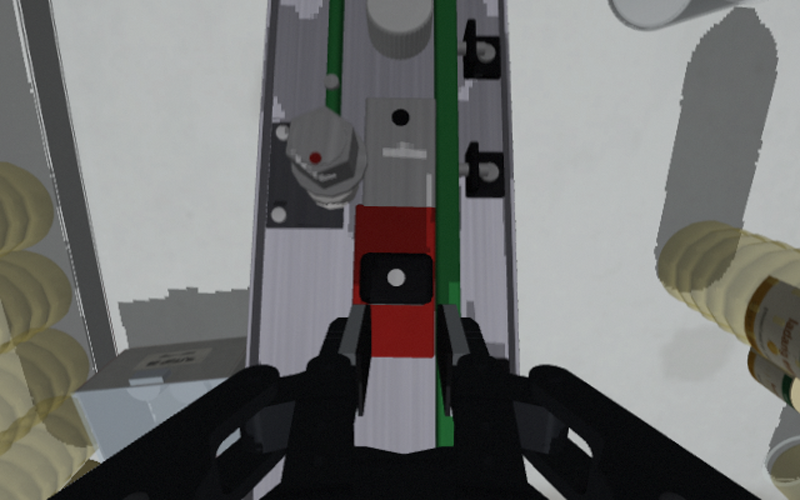

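{"method": "move_arm", "body": {"moves": [[[0,-0.0025,0.003,0,40],[0,-0.0025,0.003,0,40],[-0.01,-0.0025,-0.001,0,40],[-0.0185,-0.0025,-0.005,0,40],[-0.0185,-0.0025,-0.005,0,40]]]}}

```text
clock: 27.78
eef_pos: [0.5575, -0.1333, 0.1635]
tool_rot: [-0.014, 1.0, 0.0, -0.001]
ft_force: [-0.2, -0.1, -0.9]
grip_width: 0.0341
grasp_force: 0.0
```

{"method": "move_arm", "body": {"moves": [[[0,0,0,0,34],[0,0,0,0,30],[0,0,0,0,28],[0,0,0,0,28]]]}}

```text
clock: 28.28
eef_pos: [0.559, -0.1336, 0.1645]
tool_rot: [-0.014, 1.0, -0.0, 0.0]
ft_force: [-1.1, -0.5, 3.4]
grip_width: 0.0246
grasp_force: 41.9
```

{"method": "move_arm", "body": {"moves": [[[0.007,0.0002,0.0045,0,28],[0.016,0.0004,0.0087,0,28],[0.025,0.0006,0.013,0,28],[0.034,0.0009,0.0172,0,28],[0.043,0.0011,0.0213,0,28]]]}}

```text
clock: 28.9
eef_pos: [0.6024, -0.1324, 0.1855]
tool_rot: [-0.014, 1.0, -0.0, -0.0]
ft_force: [-1.6, -1.5, -2.1]
grip_width: 0.0247
grasp_force: 41.6
```

```bash
python3 - <<'E'
from h import *
redmeas();o=monitor.get_obs();print({k:np.round(o[k],4).tolist() for k in("clock","eef_pos","tool_rot","ft_force","grip_width","grasp_force")})
E
```

```text
[256, 68, 9, 7, 44] front L/R [-12.9, -37.0, 14.0] [-12.9, -31.7, 14.0] rear [-8.5, -36.8, 14.0] [-8.5, -31.6, 14.0] as dot [4.7, -28.8, 42.0]
[289, 193, 63, 51, 2745] front L/R [61.0, -16.3, 14.0] [60.9, 18.5, 14.0] rear [88.9, -15.8, 14.0] [88.8, 18.2, 14.0] as dot [75.9, 0.9, 42.0]
[294, 277, 59, 38, 2012] front L/R [106.3, -12.8, 14.0] [106.2, 18.6, 14.0] rear [126.0, -12.5, 14.0] [125.9, 18.5, 14.0] as dot [112.0, 2.5, 42.0]
{'clock': 28.95, 'eef_pos': [0.6039, -0.1324, 0.1861], 'tool_rot': [-0.0144, 0.9999, -0.0002, 0.0011], 'ft_force': [0.9214, -1.1335, -1.4467], 'grip_width': 0.0247, 'grasp_force': 41.6761}
```

{"method": "move_arm", "body": {"moves": [[[0.006,0.0002,0.0028,0,28],[0.012,0.0003,0.0056,0,28],[0.012,0.0015,0.0045,0,28],[0.012,0.0025,0.0035,0,28]]]}}

```text
clock: 29.45
eef_pos: [0.6149, -0.1319, 0.1906]
tool_rot: [-0.014, 1.0, -0.002, 0.002]
ft_force: [-0.5, -6.9, 5.8]
grip_width: 0.0247
grasp_force: 42.5
```

{"method": "move_arm", "body": {"moves": [[[-0.008,0,-0.0037,0,28],[-0.016,-0.0003,-0.0075,0,28],[-0.024,-0.0006,-0.0112,0,28],[-0.032,-0.0008,-0.0149,0,28],[-0.04,-0.001,-0.0186,0,28]]]}}

```text
clock: 30.08
eef_pos: [0.5771, -0.1328, 0.1733]
tool_rot: [-0.014, 1.0, -0.002, 0.005]
ft_force: [4.1, -6.6, 3.5]
grip_width: 0.0249
grasp_force: 42.3
```

{"method": "move_arm", "body": {"moves": [[[-0.006,-0.0001,-0.0028,0,28],[-0.012,-0.0003,-0.0056,0,28],[-0.012,-0.0003,-0.0056,0,28]]]}}

```text
clock: 30.45
eef_pos: [0.5642, -0.133, 0.1673]
tool_rot: [-0.014, 1.0, -0.002, 0.004]
ft_force: [2.6, -6.6, 2.7]
grip_width: 0.0251
grasp_force: 42.2
```

{"method": "move_arm", "body": {"moves": [[[-0.002,0,-0.0009,0,28],[-0.004,-0.0001,-0.0019,0,28]]]}}

```text
clock: 30.7
eef_pos: [0.5614, -0.1331, 0.1659]
tool_rot: [-0.014, 1.0, -0.002, 0.005]
ft_force: [4.4, -5.0, 4.8]
grip_width: 0.0246
grasp_force: 42.4
```

{"method": "move_arm", "body": {"moves": [[[-0.0015,0,-0.0007,0,28],[-0.003,-0.0001,-0.0014,0,28]]]}}

```text
clock: 30.95
eef_pos: [0.5584, -0.1332, 0.1645]
tool_rot: [-0.014, 1.0, -0.002, 0.005]
ft_force: [4.7, -5.5, 4.7]
grip_width: 0.0244
grasp_force: 42.4
```

{"method": "move_arm", "body": {"moves": [[[-0.0015,0,-0.0007,0,28],[-0.003,-0.0001,-0.0014,0,28]]]}}

```text
clock: 31.2
eef_pos: [0.5555, -0.1332, 0.1631]
tool_rot: [-0.014, 1.0, -0.002, 0.005]
ft_force: [4.8, -5.4, 3.4]
grip_width: 0.0251
grasp_force: 42.4
```

```bash
python3 - <<'E'
from h import *
redmeas();o=monitor.get_obs();print({k:np.round(o[k],4).tolist() for k in("clock","eef_pos","tool_rot","ft_force","grip_width","grasp_force")})
E
```

```text
[252, 171, 8, 9, 62] front L/R [-2.9, -36.8, 14.0] [-2.9, -32.3, 14.0] rear [2.2, -36.6, 14.0] [2.2, -32.2, 14.0] as dot [4.8, -28.8, 42.0]
[288, 192, 64, 52, 2775] front L/R [8.8, -16.6, 14.0] [8.6, 18.6, 14.0] rear [37.1, -16.1, 14.0] [36.9, 18.4, 14.0] as dot [23.8, 1.3, 42.0]
[293, 277, 59, 38, 1969] front L/R [54.5, -13.1, 14.0] [54.4, 18.3, 14.0] rear [74.2, -12.8, 14.0] [74.0, 18.2, 14.0] as dot [59.8, 2.8, 42.0]
{'clock': 31.25, 'eef_pos': [0.5552, -0.1333, 0.163], 'tool_rot': [-0.0137, 0.9999, -0.0021, 0.0047], 'ft_force': [2.7983, -4.7901, 2.9817], 'grip_width': 0.0248, 'grasp_force': 42.3784}
```

{"method": "move_arm", "body": {"moves": [[[-0.0015,0,-0.0007,0,28],[-0.002,-0.0001,-0.0009,0,28]]]}}

```text
clock: 31.5
eef_pos: [0.5534, -0.1333, 0.1621]
tool_rot: [-0.014, 1.0, -0.002, 0.005]
ft_force: [4.2, -5.1, 3.7]
grip_width: 0.025
grasp_force: 42.4
```

{"method": "move_arm", "body": {"moves": [[[-0.0015,0,-0.0007,0,28],[-0.002,-0.0001,-0.0009,0,28]]]}}

```text
clock: 31.75
eef_pos: [0.5513, -0.1333, 0.1612]
tool_rot: [-0.014, 1.0, -0.002, 0.005]
ft_force: [3.5, -4.2, 3.9]
grip_width: 0.0248
grasp_force: 42.4
```

{"method": "move_arm", "body": {"moves": [[[-0.0015,0,-0.0007,0,28],[-0.002,-0.0001,-0.0009,0,28]]]}}

```text
clock: 32.0
eef_pos: [0.5492, -0.1334, 0.1602]
tool_rot: [-0.014, 1.0, -0.002, 0.005]
ft_force: [4.0, -4.2, 3.4]
grip_width: 0.0242
grasp_force: 42.4
```

{"method": "move_arm", "body": {"moves": [[[-0.0015,0,-0.0007,0,28],[-0.002,-0.0001,-0.0009,0,28]]]}}

```text
clock: 32.25
eef_pos: [0.5472, -0.1334, 0.1592]
tool_rot: [-0.014, 1.0, -0.002, 0.004]
ft_force: [4.6, -5.3, 3.6]
grip_width: 0.0245
grasp_force: 42.3
```

```bash
python3 - <<'E'
from h import *
w=redmeas();o=monitor.get_obs();print({k:np.round(o[k],4).tolist() for k in("clock","eef_pos","tool_rot","ft_force","ft_torque","grip_width","grasp_force")})
save(w,"pics/w6.png")
# hex head silhouette: bright-grey vs dark; print head edges on rows
hs=cv2.cvtColor(w["color"],cv2.COLOR_RGB2GRAY)
for r in range(150,200,6):print(r,hs[r,220:300:2].tolist())
E
```

```text
[251, 190, 9, 10, 66] front L/R [-1.4, -37.0, 14.0] [-1.5, -32.0, 14.0] rear [4.1, -36.8, 14.0] [4.1, -31.8, 14.0] as dot [5.1, -28.8, 42.0]
[288, 194, 64, 50, 2714] front L/R [0.7, -16.5, 14.0] [0.6, 18.6, 14.0] rear [27.9, -16.0, 14.0] [27.7, 18.4, 14.0] as dot [14.8, 1.5, 42.0]
[293, 277, 59, 38, 1969] front L/R [45.3, -13.1, 14.0] [45.2, 18.3, 14.0] rear [64.9, -12.8, 14.0] [64.8, 18.2, 14.0] as dot [50.6, 2.8, 42.0]
{'clock': 32.3, 'eef_pos': [0.5471, -0.1334, 0.1592], 'tool_rot': [-0.0138, 0.9999, -0.0019, 0.0044], 'ft_force': [4.2738, -4.8683, 3.4713], 'ft_torque': [-1.1187, -0.7212, 0.0354], 'grip_width': 0.0249, 'grasp_force': 42.3222}
150 [43, 41, 41, 31, 29, 27, 29, 29, 42, 43, 43, 42, 45, 44, 36, 30, 29, 31, 29, 29, 27, 27, 28, 35, 30, 30, 25, 29, 30, 28, 87, 95, 93, 95, 92, 96, 97, 94, 76, 90]
156 [42, 50, 131, 130, 131, 131, 132, 73, 42, 41, 42, 42, 42, 43, 82, 87, 87, 88, 87, 118, 125, 130, 129, 128, 89, 70, 28, 27, 28, 29, 86, 92, 92, 91, 90, 95, 97, 84, 79, 89]
162 [44, 43, 54, 143, 143, 137, 91, 44, 79, 87, 85, 85, 87, 89, 90, 90, 88, 87, 89, 130, 131, 129, 127, 103
[... 358 characters left out ...]
, 89, 78, 54, 54, 91, 89, 70, 83, 90]
180 [39, 42, 43, 43, 42, 43, 67, 87, 92, 91, 88, 88, 90, 90, 88, 89, 90, 91, 89, 90, 91, 89, 88, 92, 96, 95, 95, 91, 91, 91, 86, 90, 61, 53, 54, 84, 89, 88, 77, 89]
186 [41, 42, 43, 42, 40, 42, 85, 85, 90, 90, 89, 87, 91, 90, 89, 89, 90, 89, 90, 92, 90, 87, 90, 93, 97, 96, 92, 91, 91, 82, 90, 86, 53, 54, 68, 94, 93, 93, 81, 92]
192 [40, 41, 43, 43, 41, 42, 44, 80, 87, 89, 86, 90, 91, 91, 89, 79, 31, 29, 32, 32, 89, 88, 94, 97, 100, 96, 91, 85, 82, 90, 88, 62, 55, 55, 81, 89, 88, 89, 74, 91]
198 [40, 42, 44, 43, 42, 43, 43, 43, 50, 129, 113, 84, 89, 86, 88, 94, 47, 33, 30, 45, 89, 91, 95, 92, 90, 90, 89, 89, 75, 47, 46, 46, 51, 59, 88, 89, 88, 45, 33, 29]
```

```bash
python3 - <<'E'
from h import *
M=R.from_euler("ZY",[1.4,-25],degrees=True).as_matrix();O=np.array([.5276,-.1368,.115])
w=vision.camera("wrist")
def at(pos,q,im):
    T=np.eye(4);T[:3,:3]=R.from_quat(q).as_matrix();T[:3,3]=pos;T=T@w["hand_eye"];c=dict(w);c["eye"]=T[:3,3];c["M"]=T[:3,:3];c["color"]=im;return c
def sc(n,s):
    a=cv2.imread(n)[...,::-1];return cv2.resize(a,(640,400),interpolation=cv2.INTER_AREA)
S=[("w2",(.6015,-.1387,.3338),(-.01305,.99991,-.0001,-.0005),1.25),("w3",(.61434,-.12905,.18601),(-.011,1,-.002,-.001),1.25),("w5",(.5764,-.1309,.1689),(-.014,1,0,0),1.25),("w6",(.5471,-.1334,.1592),(-.0138,.9999,-.0019,.0044),1)]
for n,p,q,s in S:
    im=sc(f"pics/{n}.png",s);c=at(p,np.array(q)/np.linalg.norm(q),im);hs=cv2.cvtColor(np.ascontiguousarray(im),cv2.COLOR_RGB2HSV)
    m=(cv2.inRange(hs,(0,120,70),(8,255,255))|cv2.inRange(hs,(172,120,70),(180,255,255)));m[:,:215]=0;m[:,380:]=0
    k,l,st,ce=cv2.connectedComponentsWithStats(m)
    f=lambda p,z:np.round(M.T@(onplane(c,p,n=M[:,2],p=O+M[:,2]*z/1e3)-O)*1e3,1).tolist()
    for i in range(1,k):
        if 5<st[i,4]<200 : print(n,"dot",np.round(ce[i],1),f(ce[i],42))
# hex corners picked in w5 (scaled px)
im=sc("pics/w5.png",1.25);c=at(S[2][1],np.array(S[2][2]),im)
for p in((322,107),(352,124),(356,155),(317,172),(288,158),(290,121)):print(p,np.round(M.T@(onplane(c,np.array(p)/1.25,n=M[:,2],p=O+M[:,2]*.042)-O)*1e3,1))
E
```

```text
w2 dot [288.5  76.5] [-3.6, -35.9, 42.0]
w2 dot [296.4 305.4] [201.8, -25.9, 42.0]
w3 dot [238.5  30.3] [-3.7, -35.7, 42.0]
w5 dot [347. 230.] [52.1, 15.3, 42.0]
w6 dot [254.8 194.5] [4.9, -28.8, 42.0]
(322, 107) [-16.3 -26.8  42. ]
(352, 124) [ -9.4 -15.2  42. ]
(356, 155) [  2.9 -13.4  42. ]
(317, 172) [  9.5 -27.8  42. ]
(288, 158) [  4.1 -38.8  42. ]
(290, 121) [-10.6 -38.7  42. ]
```

{"method": "move_arm", "body": {"moves": [[[0.008,-0.001,0.0052,0,28],[0.018,-0.001,0.0099,0,28],[0.028,-0.0008,0.0146,0,28],[0.038,-0.0006,0.0192,0,28],[0.048,-0.0004,0.0239,0,28]]]}}

```text
clock: 32.98
eef_pos: [0.5903, -0.1326, 0.1795]
tool_rot: [-0.014, 1.0, -0.0, -0.003]
ft_force: [-6.3, -4.4, -1.9]
grip_width: 0.0248
grasp_force: 41.8
```

{"method": "move_arm", "body": {"moves": [[[0.01,0,0.0047,0,28],[0.02,0.0004,0.0093,0,28],[0.02,0.0004,0.0078,0,28],[0.02,0.0004,0.0075,0,34],[0.02,0.0004,0.0075,0,40]]]}}

```text
clock: 33.6
eef_pos: [0.6127, -0.1309, 0.188]
tool_rot: [-0.015, 1.0, 0.001, 0.001]
ft_force: [0.4, 0.2, 0.1]
grip_width: 0.0341
grasp_force: 0.0
```

```bash
python3 - <<'E'
from h import *
redmeas();o=monitor.get_obs();print({k:np.round(o[k],4).tolist() for k in("clock","eef_pos","tool_rot","ft_force","grip_width","grasp_force")})
E
```

```text
[254, 44, 8, 8, 53] front L/R [-16.3, -36.9, 14.0] [-16.3, -32.2, 14.0] rear [-11.2, -36.7, 14.0] [-11.2, -32.1, 14.0] as dot [3.7, -28.9, 42.0]
[284, 191, 66, 123, 5306] front L/R [70.7, -17.5, 14.0] [70.6, 18.5, 14.0] rear [135.5, -16.3, 14.0] [135.4, 18.1, 14.0] as dot [102.3, 1.0, 42.0]
{'clock': 33.65, 'eef_pos': [0.6125, -0.131, 0.188], 'tool_rot': [-0.0146, 0.9999, 0.0006, 0.0006], 'ft_force': [-0.3992, 0.1384, -0.2641], 'grip_width': 0.0344, 'grasp_force': 0.0}
```

{"method": "move_arm", "body": {"moves": [[[0,0,0.03,0,40],[-0.01,-0.004,0.055,0,40],[-0.05,-0.018,0.055,-2,40],[-0.099,-0.034,0.045,-4.7,40],[-0.099,-0.034,0.01,-4.7,40]]]}}

```text
clock: 34.28
eef_pos: [0.512, -0.1667, 0.2004]
tool_rot: [0.028, 1.0, -0.0, 0.003]
ft_force: [0.6, 0.6, -0.1]
grip_width: 0.0342
grasp_force: 0.0
```

{"method": "move_arm", "body": {"moves": [[[0,0,-0.03,0,40],[0,0,-0.05,0,40],[0,0,-0.057,0,40],[0,0,-0.057,0,32],[0,0,-0.057,0,25]]]}}

```text
clock: 34.9
eef_pos: [0.5131, -0.1647, 0.1415]
tool_rot: [0.027, 1.0, 0.001, 0.0]
ft_force: [0.2, 4.4, -0.8]
grip_width: 0.0224
grasp_force: 52.1
```

{"method": "move_arm", "body": {"moves": [[[0,0,0,0,20],[0,0,0,0,20],[0,0,0,7,20],[0,0,0,14,20],[0,0,0,20.8,20]]]}}

```text
clock: 35.52
eef_pos: [0.513, -0.1646, 0.1417]
tool_rot: [-0.156, 0.988, 0.001, 0.001]
ft_force: [-5.8, 9.5, 9.8]
grip_width: 0.0222
grasp_force: 73.9
```

{"method": "move_arm", "body": {"moves": [[[0,0,0,0,30],[0,0,0,0,42],[0,0,0,0,42],[0,0,0.03,0,42],[0,0,0.08,0,40]]]}}

```text
clock: 36.15
eef_pos: [0.5116, -0.1661, 0.22]
tool_rot: [-0.154, 0.988, 0.001, -0.002]
ft_force: [1.8, -0.6, 1.2]
grip_width: 0.034
grasp_force: 0.0
```

{"method": "move_arm", "body": {"moves": [[[0.02,0.007,0.02,-6,38],[0.06,0.021,0.02,-12,38],[0.099,0.0335,0.01,-16.2,38],[0.099,0.0335,-0.02,-16.2,38],[0.099,0.0335,-0.032,-16.2,38]]]}}

```text
clock: 36.78
eef_pos: [0.6111, -0.1324, 0.1865]
tool_rot: [-0.013, 1.0, 0.0, -0.002]
ft_force: [-1.1, 0.4, -0.1]
grip_width: 0.0323
grasp_force: 0.0
```

```bash
python3 - <<'E'
from h import *
w=redmeas();save(w,"pics/w7.png");o=monitor.get_obs();print({k:np.round(o[k],4).tolist() for k in("clock","eef_pos","tool_rot","ft_force","grip_width","grasp_force")})
E
```

```text
[261, 47, 9, 9, 55] front L/R [-16.6, -34.1, 14.0] [-16.6, -28.8, 14.0] rear [-10.9, -33.9, 14.0] [-10.9, -28.7, 14.0] as dot [3.7, -26.2, 42.0]
[287, 194, 66, 124, 5404] front L/R [70.2, -17.3, 14.0] [70.1, 18.6, 14.0] rear [135.1, -16.2, 14.0] [135.0, 17.9, 14.0] as dot [102.0, 0.6, 42.0]
{'clock': 36.825, 'eef_pos': [0.6103, -0.1324, 0.1856], 'tool_rot': [-0.0132, 0.9999, 0.0003, -0.0025], 'ft_force': [-0.9231, 1.1437, -1.3738], 'grip_width': 0.0323, 'grasp_force': 0.0}
```

{"method": "move_arm", "body": {"moves": [[[0,0.001,0.002,0,32],[0,0.001,0.002,0,28],[0,0.001,0.002,0,28],[0,0.002,0.001,0,28],[0,0.0035,0.001,0,28]]]}}

```text
clock: 37.45
eef_pos: [0.6121, -0.1317, 0.1923]
tool_rot: [-0.012, 1.0, -0.003, 0.001]
ft_force: [-2.7, -8.0, 5.2]
grip_width: 0.0248
grasp_force: 39.2
```

{"method": "move_arm", "body": {"moves": [[[-0.008,0,-0.0037,0,28],[-0.016,-0.0003,-0.0075,0,28],[-0.024,-0.0006,-0.0112,0,28],[-0.032,-0.0008,-0.0149,0,28],[-0.04,-0.001,-0.0186,0,28]]]}}

```text
clock: 38.08
eef_pos: [0.5764, -0.1325, 0.1756]
tool_rot: [-0.013, 1.0, -0.003, 0.007]
ft_force: [5.2, -5.9, 7.2]
grip_width: 0.0247
grasp_force: 39.4
```

{"method": "move_arm", "body": {"moves": [[[-0.006,-0.0001,-0.0028,0,28],[-0.012,-0.0003,-0.0056,0,28],[-0.014,-0.0003,-0.0065,0,28]]]}}

```text
clock: 38.45
eef_pos: [0.5624, -0.1328, 0.1691]
tool_rot: [-0.012, 1.0, -0.003, 0.006]
ft_force: [5.4, -5.5, 8.0]
grip_width: 0.0248
grasp_force: 39.5
```

{"method": "move_arm", "body": {"moves": [[[-0.0015,0,-0.0007,0,28],[-0.003,0,-0.0014,0,28]]]}}

```text
clock: 38.7
eef_pos: [0.5599, -0.1329, 0.1679]
tool_rot: [-0.013, 1.0, -0.003, 0.007]
ft_force: [4.7, -5.4, 7.7]
grip_width: 0.0248
grasp_force: 39.5
```

{"method": "move_arm", "body": {"moves": [[[-0.0015,0,-0.0007,0,28],[-0.003,0,-0.0014,0,28]]]}}

```text
clock: 38.95
eef_pos: [0.557, -0.1329, 0.1666]
tool_rot: [-0.013, 1.0, -0.003, 0.007]
ft_force: [5.7, -6.6, 8.3]
grip_width: 0.0245
grasp_force: 39.5
```

{"method": "move_arm", "body": {"moves": [[[-0.001,0,-0.0005,0,28],[-0.002,0,-0.0009,0,28]]]}}

```text
clock: 39.2
eef_pos: [0.5559, -0.1329, 0.1661]
tool_rot: [-0.013, 1.0, -0.003, 0.008]
ft_force: [6.7, -5.9, 8.6]
grip_width: 0.0244
grasp_force: 39.6
```

{"method": "move_arm", "body": {"moves": [[[-0.001,0,-0.0005,0,28],[-0.002,0,-0.0009,0,28]]]}}

```text
clock: 39.45
eef_pos: [0.5554, -0.133, 0.166]
tool_rot: [-0.013, 1.0, -0.003, 0.01]
ft_force: [9.5, -5.3, 9.9]
grip_width: 0.025
grasp_force: 39.7
```

```bash
python3 - <<'E'
from h import *
redmeas();o=monitor.get_obs();print({k:np.round(o[k],4).tolist() for k in("clock","eef_pos","tool_rot","ft_force","ft_torque","grip_width","grasp_force")})
E
```

```text
[257, 169, 9, 9, 62] front L/R [-3.2, -34.3, 14.0] [-3.2, -29.2, 14.0] rear [1.9, -34.1, 14.0] [1.9, -29.1, 14.0] as dot [4.7, -26.3, 42.0]
[289, 190, 63, 54, 2706] front L/R [8.7, -16.1, 14.0] [8.6, 19.0, 14.0] rear [38.5, -15.6, 14.0] [38.3, 18.8, 14.0] as dot [23.7, 1.2, 42.0]
[294, 274, 58, 36, 1890] front L/R [54.6, -12.7, 14.0] [54.4, 18.7, 14.0] rear [73.5, -12.4, 14.0] [73.4, 18.6, 14.0] as dot [59.7, 3.0, 42.0]
{'clock': 39.5, 'eef_pos': [0.5554, -0.133, 0.1659], 'tool_rot': [-0.0127, 0.9999, -0.0033, 0.0096], 'ft_force': [9.5477, -5.8179, 8.8364], 'ft_torque': [-1.1229, -1.8415, -0.1932], 'grip_width': 0.0247, 'grasp_force': 39.5933}
```

{"method": "move_arm", "body": {"moves": [[[-0.001,0,-0.0005,0,28],[-0.001,0,-0.0005,0,28]]]}}

```text
clock: 39.75
eef_pos: [0.5552, -0.1329, 0.1659]
tool_rot: [-0.013, 1.0, -0.003, 0.011]
ft_force: [11.6, -5.2, 11.0]
grip_width: 0.0249
grasp_force: 39.6
```

{"method": "move_arm", "body": {"moves": [[[0.001,0,0.001,0,28],[0.0015,0,0.001,0,29.5],[0.0015,0,0.001,0,31],[0.0015,-0.001,0.001,0,33],[0.0015,-0.002,0.001,0,36]]]}}

```text
clock: 40.38
eef_pos: [0.5479, -0.1315, 0.1606]
tool_rot: [-0.013, 1.0, 0.001, -0.0]
ft_force: [-0.6, 0.4, 0.4]
grip_width: 0.0313
grasp_force: 0.0
```

```bash
python3 - <<'E'
from h import *
redmeas();o=monitor.get_obs();print({k:np.round(o[k],4).tolist() for k in("clock","eef_pos","tool_rot","ft_force","ft_torque","grip_width","grasp_force")})
E
```

```text
[253, 188, 9, 9, 65] front L/R [-1.7, -34.1, 14.0] [-1.7, -29.1, 14.0] rear [3.3, -33.9, 14.0] [3.3, -29.0, 14.0] as dot [4.9, -26.3, 42.0]
[285, 206, 64, 52, 2792] front L/R [8.3, -16.2, 14.0] [8.2, 19.0, 14.0] rear [36.5, -15.7, 14.0] [36.4, 18.8, 14.0] as dot [22.5, 2.0, 42.0]
[284, 289, 65, 40, 2153] front L/R [52.8, -16.0, 14.0] [52.7, 18.6, 14.0] rear [73.3, -15.6, 14.0] [73.2, 18.5, 14.0] as dot [58.8, 2.2, 42.0]
{'clock': 40.425, 'eef_pos': [0.5477, -0.1316, 0.1603], 'tool_rot': [-0.0135, 0.9999, 0.0007, -0.0006], 'ft_force': [0.6563, -0.59, 0.1861], 'ft_torque': [-0.0367, 0.0446, -0.0107], 'grip_width': 0.0313, 'grasp_force': 0.0}
```

{"method": "move_arm", "body": {"moves": [[[0,0,0,0,40],[0,0,0.02,0,40],[0,0,0.06,0,40],[0,0,0.12,0,40],[0,0,0.15,0,40]]]}}

```text
clock: 41.05
eef_pos: [0.5489, -0.1319, 0.3139]
tool_rot: [-0.014, 1.0, -0.0, 0.002]
ft_force: [0.1, 0.0, -0.8]
grip_width: 0.0345
grasp_force: 0.0
```

```bash
python3 - <<'E'
from h import *
w=redmeas();o=monitor.get_obs();print({k:np.round(o[k],4).tolist() for k in("clock","eef_pos","ft_force")})
# rail edge vs gauge edge straightness: green inner edge and red/steel right edge per row
g=w["color"].astype(int);grn=(g[...,1]>g[...,0]+30)&(g[...,1]>g[...,2]+20)
hs=cv2.cvtColor(w["color"],cv2.COLOR_RGB2HSV);red=(cv2.inRange(hs,(0,130,60),(8,255,255))|cv2.inRange(hs,(172,130,60),(180,255,255)))>0
for r in range(90,230,10):
    a=np.where(grn[r,320:380])[0];b=np.where(red[r,280:360])[0];print(r,a[:1]+320,a[-1:]+320,b[:1]+280,b[-1:]+280,g[r,332:348].sum(1).tolist())
E
```

```text
[288, 142, 4, 4, 14] front L/R [-5.6, -30.7, 14.0] [-5.6, -26.7, 14.0] rear [-1.4, -30.7, 14.0] [-1.5, -26.7, 14.0] as dot [4.6, -26.1, 42.0]
[302, 156, 36, 67, 1568] front L/R [8.8, -16.6, 14.0] [8.7, 19.2, 14.0] rear [75.2, -15.8, 14.0] [75.1, 18.9, 14.0] as dot [48.0, 0.8, 42.0]
[376, 245, 4, 6, 15] front L/R [96.1, 55.3, 14.0] [96.1, 59.1, 14.0] rear [101.8, 55.2, 14.0] [101.8, 59.0, 14.0] as dot [97.8, 52.3, 42.0]
{'clock': 41.1, 'eef_pos': [0.5499, -0.1321, 0.3173], 'ft_force': [0.9442, -0.6491, 2.9105]}
90 [338] [346] [] [] [382, 388, 386, 389, 386, 215, 125, 141, 148, 141, 147, 152, 151, 150, 143, 212]
100 [338] [346] [] [] [269, 265, 266, 263, 263, 164, 122, 146, 151, 148, 148, 146, 153, 148, 145, 184]
110 [338] [347] [] [] [339, 336, 344, 351, 357, 242, 141, 145, 148, 141, 153, 148, 145, 152, 147, 189]
120 [338] [347] [] [] [346, 344, 345, 359, 355, 247, 141, 150, 151, 143, 156, 151, 148, 156, 154, 185]
130 [338] [347] [] [] [350, 345, 345, 354, 358, 246, 147, 152, 156, 154, 146, 151, 156, 148, 150, 168]
140 [338] [347] [] [] [237, 234, 240, 308, 355, 250, 149, 142, 151, 15
[... 179 characters left out ...]
7, 131, 92, 114, 143, 152, 153, 151, 152, 152, 149, 152, 141]
170 [339] [347] [303] [337] [89, 88, 94, 123, 131, 104, 121, 150, 155, 157, 154, 150, 155, 154, 150, 155]
180 [339] [347] [303] [306] [38, 35, 27, 25, 66, 84, 124, 151, 159, 158, 151, 157, 151, 155, 157, 145]
190 [339] [347] [303] [306] [44, 39, 29, 24, 77, 84, 119, 153, 154, 157, 152, 154, 154, 151, 156, 151]
200 [339] [347] [303] [337] [130, 131, 133, 140, 142, 101, 116, 148, 162, 157, 155, 156, 152, 153, 157, 150]
210 [339] [347] [302] [337] [130, 136, 135, 130, 138, 106, 121, 154, 157, 157, 154, 158, 154, 155, 160, 138]
220 [339] [347] [302] [337] [138, 136, 129, 131, 137, 108, 125, 150, 157, 160, 155, 159, 158, 151, 154, 141]
```

```bash
python3 -c "
from workcell import job;print(job.job_done())"
```

```text
the job is handed in; nothing more can be done
None
```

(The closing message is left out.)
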